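# Cover the pan of stir bars

### The job

Lift the clear cover of the small station right up by its orange knob, move the pan of stir bars by its handle on to the round pad beneath, without spilling any, so that it stands flat and centred with the handle outside, and let it go. Then press the cover down over the bowl until it is fully home. Leave everything else where it stands.

Things in the scene. Friction and masses are not known exactly. Their poses are not given: they have to be found in the camera images.
- pad (a point): centre of the flat round blue pad (74 mm across), on its surface. It lies on the fixed aluminium station's base plate (14 mm thick, 100 mm wide). x points from the pad to a steel guide column (16 mm thick, 95 mm from the pad's centre, top 100 mm above the pad), z up. The side away from the column (-x) is open.
- cover (a joint): height of the clear cover above its closed position, m: 0 = fully home, 0.050 = fully raised (hard stops). It runs straight up and down on the column and starts down or a little way up. 150 g. A spring detent grips it with about 6 N at any height, so it stays where it is left: pulling up takes about 8 N, pressing down about 5 N, more when fast.
- cover_rim (a point): the cover, an upside-down clear cup, 86 mm outside and 78 mm inside diameter; the point is the centre of its open lower edge, straight above the pad: 20 mm above the pad when home, higher by the joint's value. Ceiling 16 mm above this edge, top 22 mm. An arm 16 mm wide joins it to the column on the +x side.
- knob_top (a point): centre of the top face of the orange upright round knob on the cover, straight above the pad's centre. The knob is 22 mm in diameter and 28 mm tall, moves with the cover, and its top is 68 mm above the pad when the cover is home.
- pan_bowl (a point): centre, half-way up, of the round steel bowl of the loose pan: 60 mm diameter, 24 mm tall, 3 mm wall and floor, open at the top; the point is 12 mm above its underside. The pan's x axis points from the handle to the bowl, z up. It holds three loose stir bars. The pan weighs about 120 g.
- pan_grip (a point): centre of the pan's black handle grip: an upright bar 84 mm long (pan's x), 12 mm thick (y), 28 mm tall (z), 20 mm above the pan's underside and 100 mm from the bowl's centre towards -x. The grip starts 6 mm above what the pan stands on and 58 mm from the bowl's centre; a low arm (10 mm wide, top 14 mm up) joins it to the bowl and fits under the closed cover's edge.
- bar_a: loose white stir bar lying in the pan's bowl, 20 mm long, 8 mm thick, origin at its centre, x along its length
- bar_b: loose red stir bar lying in the pan's bowl, 20 mm long, 8 mm thick, origin at its centre, x along its length
- bar_c: loose white stir bar lying in the pan's bowl, 20 mm long, 8 mm thick, origin at its centre, x along its length
- amber_mid (a point): bystander: brown glass bottle with black cap, 48 mm diameter, 100 mm tall; stands beside the station; the point is its centre, half-way up
- media_mid (a point): bystander: clear glass bottle with orange cap, 52 mm diameter, 112 mm tall; stands beside the station; the point is its centre, half-way up
- jar_mid (a point): bystander: white jar with blue lid, 52 mm diameter, 55 mm tall; stands in front of the open side of the station, so the pan has to come in past it, at an angle; the point is its centre, half-way up
- dishes_mid (a point): bystander: stack of clear and white culture dishes, 56 mm diameter, 36 mm tall; stands beyond the pan; the point is its centre, half-way up
- marker_mid (a point): bystander: white marker pen with a blue cap lying flat, 120 x 13 x 13 mm; the point is its centre, half-way up
- rack_mid (a point): bystander: green tube rack with red and blue capped tubes, 70 x 120 mm, 74 mm tall; the point is its centre, half-way up
- beaker_mid (a point): bystander: glass beaker, 66 mm diameter, 85 mm tall; the point is its centre, half-way up
- pan: the pan with its handle, origin at the centre of the underside of the bowl
Not all that is in view belongs to the job. Of the things shaped like the pan, the bare steel one is meant.

How it is judged (in metres and radians):
On the way, in this order (a step that is already met when the one before it is completed fails the run):
1. the cover is lifted at least 35 mm from home (value of joint cover above 0.035 m), for 0.2 s.
2. the pan stands flat on the pad (bowl within 10 mm of its centre) under the raised cover, let go, with all the stir bars in it (horizontal distance between pan_bowl and pad below 0.01 m and z of pan_bowl in the frame of pad between 0.009 and 0.0145 m and angle between pan_bowl's own z axis and vertical below 0.08 rad and distance between each of bar_a, bar_b, bar_c and pan_bowl below 0.034 m and value of joint cover above 0.025 m and contact force between the fingers and pan below 0.1 N), for 0.2 s.
At the end, for the whole second after the job is handed in: The cover is home (within 3 mm), the pan stands flat on the pad under it, at rest, its bowl within 10 mm of the pad's centre, and all three stir bars are in the bowl (horizontal distance between pan_bowl and pad below 0.01 m and z of pan_bowl in the frame of pad between 0.009 and 0.0145 m and angle between pan_bowl's own z axis and vertical below 0.08 rad and distance between each of bar_a, bar_b, bar_c and pan_bowl below 0.034 m and value of joint cover below 0.003 m and linear speed of pan below 0.01 m/s); the robot touches nothing.
It fails at once if a stir bar leaves the pan (distance between any of bar_a, bar_b, bar_c and pan_bowl above 0.045 m).
It fails at once if a bystander is shifted by more than 25 mm or knocked over (distance of any of amber_mid, media_mid, jar_mid, dishes_mid, marker_mid, rack_mid, beaker_mid from where it was at the start of the episode above 0.025 m).
It also fails if it takes over 69 s, if anything falls off the work surface, if the arm or the gripper's body presses on something with over 40 N, if the wrist force passes 120 N, or if a joint passes its speed limit or range.

### The arm

A 6-joint arm with a two-finger parallel gripper is mounted at the origin on the work surface. World frame = base frame: x ahead of the robot, y to its left, z up, the work surface at z = 0. Lengths are in m, angles in degrees, forces in N, time in s.
With the tool pointing down it reaches from about 0.3 to 0.75 m from the base axis. Payload 8.5 kg.
Tool frame: the origin (TCP) lies between the finger pads; the fingertips stand env.finger_overhang ahead of it and the grasp point (between the pads) lies 2 mm behind it (env.finger_overhang is the distance from the TCP to the fingertips, in m); z points along the fingers, y is the line along which they close (so a half turn about z gives the same grasp; the last joint's range is limited). The gripper opens to 85 mm and grips with 20 to 120 N. Pads are 22 mm wide; open, the fingers measure 114 mm over their backs; the gripper's body (76 mm by 85 mm) begins 54 mm behind the grasp point. The pads swing forward as they close: fully open they stand 13 mm farther back than shut.
Start: joints at [-84.127, 21.807, 74.336, -0, 83.858, -12.336], TCP at [0.172, -0.522, 0.248] pointing down, gripper open.
Joint ranges: [-178.18, 178.18], [-50.72, 133.34], [12.68, 142.11], [-81.47, 261.47], [9.98, 163.14], [-165.26, 165.26]. Speed limits (degrees/s): [136.94, 136.94, 180, 180, 180, 180].

### API

Orientations are given as a 3x3 rotation matrix whose columns are the frame's x, y, z axes.
In Python, from rig import env gives the robot as it stands. The module is installed in compiled form; this text tells all that it offers.
- The arm moves only by the tool jog_arm, never from a script. Its arguments are lists of equal length, an entry for each row: "hand": the finger opening in m, from 0 to 0.0854; "travel": the shift along the world's x, y, z in m, a list of three; "yaw": the turn about the world's z in rad. A call has exactly 5 rows; each row shifts and turns the commanded pose from where the row before left it; what a row does not reach is not made up. A row lasts 1/8 s, in which the tool goes at most 62.5 mm and 10.7 degrees, less where a joint would pass 70% of its speed; a pose out of reach is approached as far as the arm can. A call is refused whole if a number of a shift passes 0.0625 or a number of a turn 0.188, either way. A call with a gripper value outside its range is refused whole. The fingers move at their own pace and stop on an object; "grip_force" is the grip in N (left out, the last holds). Time passes only in rows, so rows that do not move let the fingers close, or fill a call up. It gives the time, the measured TCP pose, the force, the opening and the grip force at its end, in the units of the state.
- env.observe(): the state, without advancing time (a new reading comes with each control period).
- env.get_image(name): name is "scene" or "top" or "wrist"; returns the picture (384x512x3 uint8, red, green, blue); there is no depth.
- env.calibration(name): a dict with "fx", "fy", "cx", "cy" (pixels), "position" and "rotation" of the camera in the world; the wrist camera has in their place "hand_eye" (4x4, takes a point from camera to tool coordinates, whose origin is the TCP and whose axes are the flange's). Camera axes: x right, y down, z forward; pixel columns grow to the right and rows downward; lengths in m; the calibration is good to about 2 mm. A picture is of the moment at which its call begins: read the wrist's pose just before it. calibration takes no time and is no camera call.
- env.close_job(): hands the job in; it is judged then, once.
The state is a dict: "time_s": time; "q": joint angles; "qvel": joint speeds; "joint_efforts": joint torques, N m; "position": TCP position; "tool_rot": TCP orientation; "ft_force": force on the tool from outside, world axes, zero at the start; "wrist_torque": the same for the moment, N m; "grip_width": finger opening in m; "gripper_force": force on a finger pad.
Only numpy, scipy, OpenCV 4.12 (cv2) and the standard library are available. Lean on these libraries where they do the work, as an engineer would, in place of code of your own. Each camera call takes 0.05 s, during which the arm holds its last target. There are 200 camera calls.

## Working session

There is one attempt and no reset: what is moved stays moved. The work goes in short steps, Python scripts to look and compute and a tool call to move; the robot and the scene stay as the last step left them, time stands still between calls to the robot, and variables do not carry over. Pictures are saved under pics/ and viewed, at most 10 in all, crops included, and the job is handed in when it is done.

Besides the shell and the picture viewer there is one more tool, called after "Call:" as name([rows], argument=value, ...), one row to a line, values as JSON. jog_arm: Moves the arm, as the interface text tells. Its arguments: {"type":"object","properties":{"hand":{"type":"array"},"travel":{"type":"array"},"yaw":{"type":"array"},"grip_force":{"type":"number"}},"required":["hand","travel","yaw"]}

```bash
mkdir -p pics; cat > h.py <<'E'
import numpy as np, cv2
from rig import env
def save(n,im): cv2.imwrite('pics/'+n+'.png',cv2.cvtColor(im,cv2.COLOR_RGB2BGR))
def cal(name,st=None):
    c=env.calibration(name)
    if 'hand_eye' in c:
        H=np.array(c['hand_eye']);R=np.array(st['tool_rot'])
        return c,np.array(st['position'])+R@H[:3,3],R@H[:3,:3]
    return c,np.array(c['position']),np.array(c['rotation'])
def ray(name,uv,z,st=None):
    c,p,R=cal(name,st)
    d=R@np.array([(uv[0]-c['cx'])/c['fx'],(uv[1]-c['cy'])/c['fy'],1])
    return p+d*(z-p[2])/d[2]
def proj(name,X,st=None):
    c,p,R=cal(name,st)
    v=R.T@(np.array(X)-p); return np.array([c['fx']*v[0]/v[2]+c['cx'],c['fy']*v[1]/v[2]+c['cy']])
E
python3 - <<'E'
from h import *
s=env.get_image('scene');t=env.get_image('top')
np.save('t.npy',t);np.save('s.npy',s)
save('top',cv2.resize(t,(800,600)));save('scene',cv2.resize(s,(800,600)))
for n in('top','scene'):print(env.calibration(n))
print(env.observe()['tool_rot'],env.finger_overhang,env.observe()['time_s'],env.calibration('wrist'))
E
```

```text
{'fx': 391.7039886521782, 'fy': 391.7039886521782, 'cx': 254.6501456578741, 'cy': 189.0298458886628, 'position': array([0.27569037, 0.00539317, 1.47433059]), 'rotation': array([[ 0.01537678, -0.98060996,  0.19536547],
       [-0.99986315, -0.01388755,  0.00899038],
       [-0.00610291, -0.19547698, -0.9806893 ]])}
{'fx': 366.80572266614024, 'fy': 366.80572266614024, 'cx': 251.39252759654005, 'cy': 191.64900597169697, 'position': array([ 0.92283781, -0.68128005,  0.74736526]), 'rotation': array([[ 0.88290996,  0.3054481 , -0.35661109],
       [ 0.46951601, -0.56627778,  0.67740991],
       [ 0.00497263, -0.76552657, -0.64338506]])}
[[ 9.49935721e-01  3.12445362e-01 -1.50413387e-04]
 [ 3.12445285e-01 -9.49934858e-01  1.30743032e-03]
 [ 2.65617620e-04 -1.28897072e-03 -9.99999134e-01]] 0.017 0.1 {'fx': 271.76991288343226, 'fy': 271.76991288343226, 'cx': 254.0648114900243, 'cy': 189.41451300734553, 'hand_eye': array([[-6.49624494e-04, -9.57666553e-01, -2.87879055e-01,
         7.35322531e-02],
       [ 9.99999433e-01, -3.79218578e-04, -9.95067796e-04,
        -1.52199500e-04],
       [ 8.43774061e-04, -2.87879539e-01,  9.57666257e-01,
        -1.24819860e-01],
       [ 0.00000000e+00,  0.00000000e+00,  0.00000000e+00,
         1.00000000e+00]])}
```

View pics/top.png

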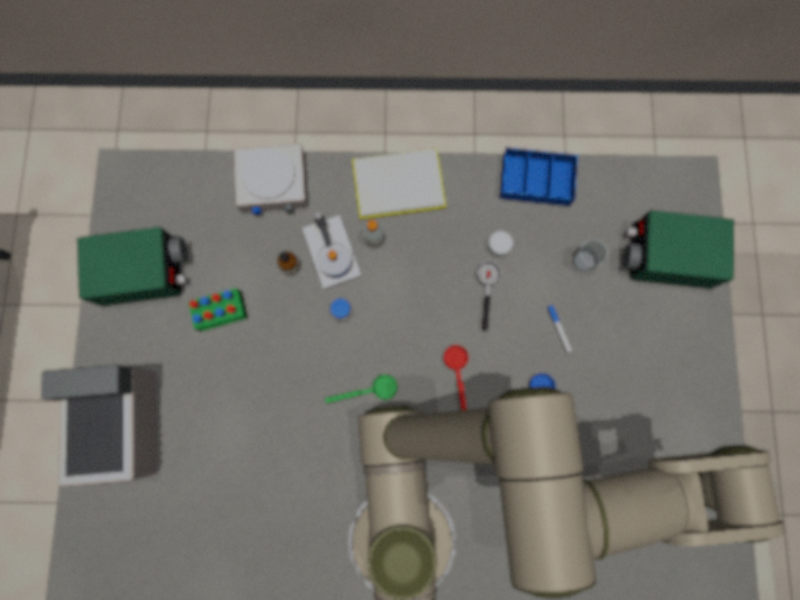

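View pics/scene.png

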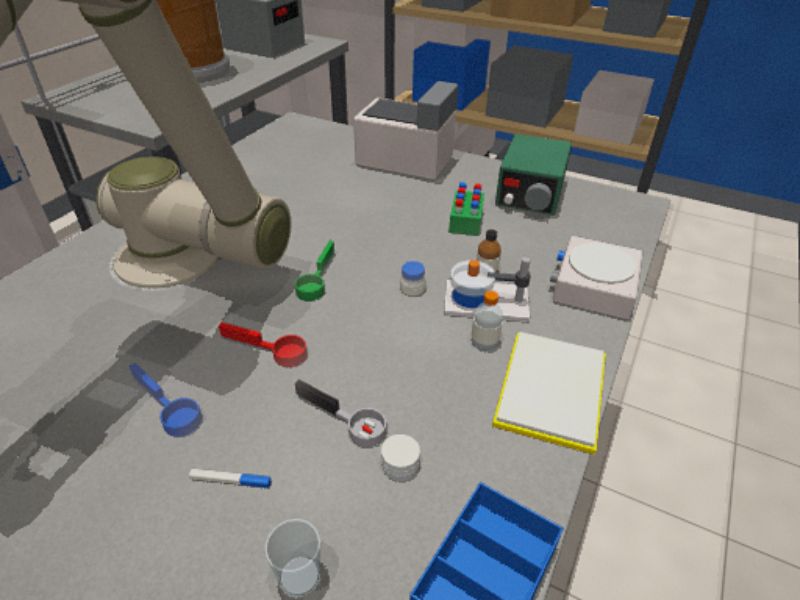

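Top view (800x600 pixels): the station is at about (330,252), its orange knob at (333,256) and its column at (321,218). Things shaped like the pan are green (385,387), red (456,357), blue (541,382) and bare steel with a black handle (487,273). I choose the steel one and check it in a close crop.

```bash
python3 - <<'E'
from h import *
t=np.load('t.npy');s=np.load('s.npy')
a=cv2.resize(t[130:220,180:340],(800,450),interpolation=cv2.INTER_CUBIC)
save('c1',a)
b=cv2.resize(s[140:300,180:350],(637,600),interpolation=cv2.INTER_CUBIC)
save('c2',b)
E
```

```text
(no output)
```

View pics/c1.png

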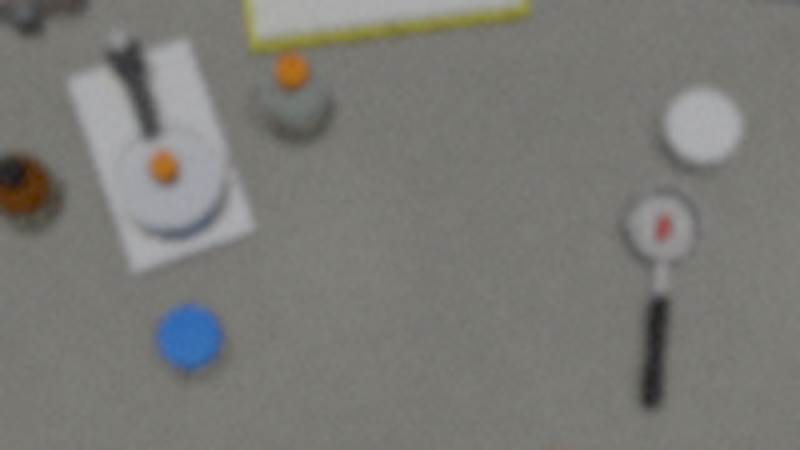

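View pics/c2.png

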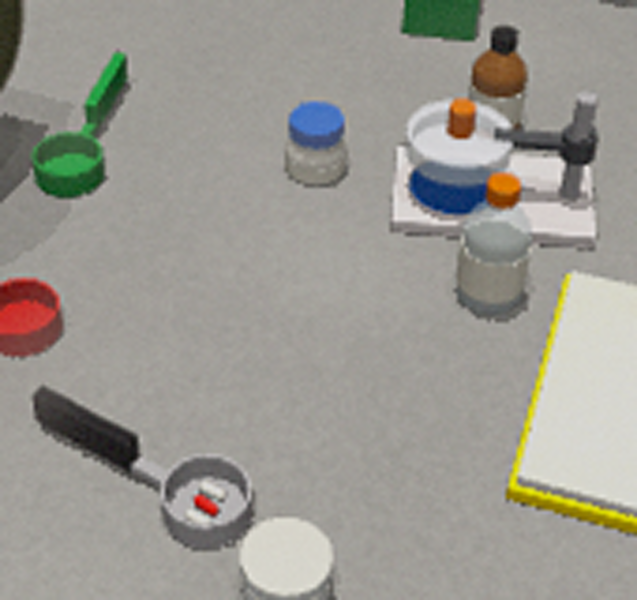

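Crop c1 (5x, offset 180,130) shows the knob at (163,166), column top at (118,42), bowl at (661,228), grip from (657,298) to (652,404), jar (190,336), media cap (291,70), amber cap (12,170) and dishes (703,126). Crop c2 (3.75x, offset 180,140) confirms the steel pan, with one red and two white bars in it. It also shows the knob top at (462,105) and the cover slightly raised.

```bash
cat >> h.py <<'E'
def tri(obs):
    A=np.zeros((3,3));b=np.zeros(3)
    for n,uv,st in obs:
        c,p,R=cal(n,st);d=R@np.array([(uv[0]-c['cx'])/c['fx'],(uv[1]-c['cy'])/c['fy'],1]);d/=np.linalg.norm(d)
        M=np.eye(3)-np.outer(d,d);A+=M;b+=M@p
    return np.linalg.solve(A,b)
E
python3 - <<'E'
from h import *
T=lambda u,v:(180+u/5,130+v/5)
S=lambda u,v:(180+u/3.747,140+v/3.75)
print('knob',tri([('top',T(163,163),None),('scene',S(462,105),None)]))
print('col',tri([('top',T(118,42),None),('scene',S(586,98),None)]))
print('plate',[ray('top',T(*p),.014).round(3) for p in((68,80),(187,40),(255,230),(135,272))])
print('plate scene',[ray('scene',S(*p),.014).round(3) for p in((391,225),(590,233))])
print('bowl',ray('top',T(661,228),.024), ray('scene',S(208,487),.024))
print('grip',ray('top',T(657,298),.034),ray('top',T(652,404),.034))
print('grip sc',ray('scene',S(38,395),.034),ray('scene',S(137,440),.034))
print('jar',ray('top',T(190,336),.055),'dish',ray('top',T(703,126),.036),'media',ray('top',T(291,70),.112),'amber',ray('top',T(12,170),.1))
o=env.observe();print(o['position'],o['q'])
E
```

```text
knob [0.6467231  0.1729172  0.09726457]
col [0.73443794 0.20769826 0.11189595]
plate [array([0.734, 0.259, 0.014]), array([0.768, 0.167, 0.014]), array([0.616, 0.11 , 0.014]), array([0.582, 0.201, 0.014])]
plate scene [array([0.623, 0.104, 0.014]), array([0.767, 0.171, 0.014])]
bowl [ 0.6197134  -0.19906854  0.024     ] [ 0.62724474 -0.20044036  0.024     ]
grip [ 0.56345474 -0.19394902  0.034     ] [ 0.48330812 -0.18921326  0.034     ]
grip sc [ 0.48954889 -0.19442208  0.034     ] [ 0.57046661 -0.19584158  0.034     ]
jar [0.52585997 0.15285573 0.055     ] dish [ 0.69704546 -0.23037514  0.036     ] media [0.71291881 0.0801644  0.112     ] amber [0.63834725 0.28152252 0.1       ]
[ 0.17182328 -0.5222203   0.24777395] [-8.41281028e+01  2.18380003e+01  7.43789499e+01 -9.14417716e-04
  8.38584486e+01 -1.23346715e+01]
```

The cover is at about pad (0.646,0.173), with the column direction at 21°. The jar sits on the open side, so the handle should end up at a pan yaw of about 50°. I'm moving over to the knob with the tool turned to about 201°.

Call:
jog_arm([
  [0.026,0.038,0],
  [0.026,0.038,0],
  [0.026,0.038,0],
  [0.026,0.038,0],
  [0.026,0.038,0],
], hand=[0.0854,0.0854,0.0854,0.0854,0.0854], yaw=[0.177,0.177,0.177,0.177,0.177])

```text
time_s: 0.72
position: [0.3024, -0.331, 0.2481]
tool_rot: [[0.355, 0.935, -0.0], [0.935, -0.355, 0.001], [0.0, -0.0, -1.0]]
ft_force: [0.8, -0.5, 0.4]
grip_width: 0.0854
gripper_force: 0.0
```

Call:
jog_arm([
  [0.026,0.038,0],
  [0.026,0.038,0],
  [0.026,0.038,0],
  [0.026,0.038,0],
  [0.026,0.038,0],
], hand=[0.0854,0.0854,0.0854,0.0854,0.0854], yaw=[0.177,0.177,0.177,0.177,0.177])

```text
time_s: 1.35
position: [0.4324, -0.141, 0.2482]
tool_rot: [[-0.499, 0.866, -0.0], [0.866, 0.499, 0.0], [0.0, -0.0, -1.0]]
ft_force: [-0.3, -1.8, -0.1]
grip_width: 0.0853
gripper_force: 0.0
```

Call:
jog_arm([
  [0.026,0.038,0],
  [0.026,0.038,0],
  [0.026,0.038,0],
  [0.026,0.038,0],
  [0.026,0.038,0],
], hand=[0.07,0.07,0.06,0.06,0.06], yaw=[0.177,0.177,0.177,0.177,0.177])

```text
time_s: 1.98
position: [0.5624, 0.049, 0.248]
tool_rot: [[-0.987, 0.162, -0.001], [0.162, 0.987, -0.0], [0.001, -0.0, -1.0]]
ft_force: [0.1, -0.6, -0.7]
grip_width: 0.0602
gripper_force: 0.0
```

Call:
jog_arm([
  [0.027,0.04,0],
  [0.027,0.04,0],
  [0.03,0.044,-0.01],
  [0,0,-0.04],
  [0,0,0],
], hand=[0.06,0.06,0.06,0.06,0.06], yaw=[0.176,0.176,0.176,0,0])

```text
time_s: 2.6
position: [0.6445, 0.1718, 0.1949]
tool_rot: [[-0.936, -0.352, -0.008], [-0.352, 0.936, -0.001], [0.007, 0.002, -1.0]]
ft_force: [0.4, 0.3, 0.1]
grip_width: 0.0597
gripper_force: 0.0
```

```bash
python3 - <<'E'
from h import *
import pickle
o=env.observe();w=env.get_image('wrist');pickle.dump(o,open('o1.p','wb'))
save('w1',w);print(o['position'])
for z in(.09,.097,.104):print(proj('wrist',[.6467,.1729,z],o))
E
```

```text
[0.64454681 0.17175698 0.19485387]
[253.8572076  197.22584697]
[253.87387393 199.72990064]
[253.89151956 202.38109175]
```

View pics/w1.png

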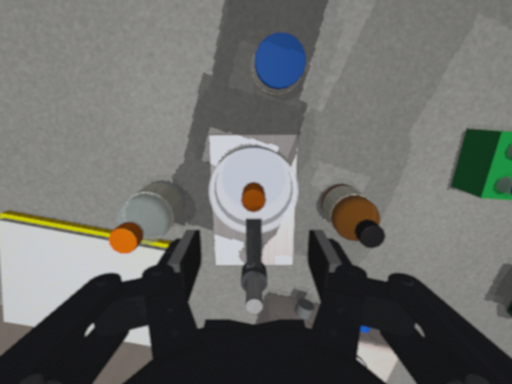

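The wrist view shows the knob top at (254,199), where it was predicted, with the fingers on either side and the column in line at (254,306). Descending to grip.

Call:
jog_arm([
  [0.001,0.001,-0.04],
  [0,0,-0.04],
  [0,0,-0.022],
  [0,0,0],
  [0,0,0],
], hand=[0.05,0.05,0.05,0.05,0.05], yaw=[0,0,0,0,0])

```text
time_s: 3.28
position: [0.6479, 0.1723, 0.0988]
tool_rot: [[-0.936, -0.351, 0.004], [-0.351, 0.936, 0.0], [-0.004, -0.001, -1.0]]
ft_force: [0.3, 0.3, -0.9]
grip_width: 0.0497
gripper_force: 0.0
```

Call:
jog_arm([
  [0,0,0],
  [0,0,0],
  [0,0,0],
  [0,0,0],
  [0,0,0],
], hand=[0.0,0.0,0.0,0.0,0.0], yaw=[0,0,0,0,0], grip_force=50)

```text
time_s: 3.9
position: [0.6474, 0.1722, 0.0968]
tool_rot: [[-0.936, -0.351, 0.002], [-0.351, 0.936, -0.0], [-0.001, -0.001, -1.0]]
ft_force: [3.3, -3.5, 5.4]
grip_width: 0.02
gripper_force: 48.8
```

Call:
jog_arm([
  [0,0,0.005],
  [0,0,0.007],
  [0,0,0.007],
  [0,0,0.007],
  [0,0,0.0],
], hand=[0.0,0.0,0.0,0.0,0.0], yaw=[0,0,0,0,0], grip_force=60)

```text
time_s: 4.53
position: [0.6474, 0.1722, 0.1217]
tool_rot: [[-0.936, -0.351, 0.001], [-0.351, 0.936, -0.0], [-0.0, -0.001, -1.0]]
ft_force: [5.0, -4.0, -0.3]
grip_width: 0.0194
gripper_force: 59.4
```

```bash
python3 - <<'E'
from h import *
o=env.observe();print(o['position'],o['ft_force'],o['grip_width'])
s=env.get_image('scene');w=env.get_image('wrist')
a=cv2.resize(s[140:230,270:350],(533,600),interpolation=cv2.INTER_CUBIC)
save('s2',a)
E
```

```text
[0.6473718  0.17223738 0.12168303] [ 5.02866501 -3.97551161 -0.28568076] 0.0193671490057963
```

View pics/s2.png

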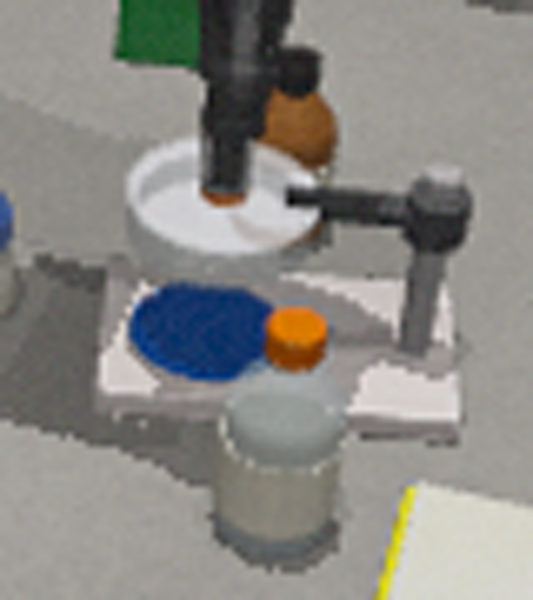

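The crop shows the cover gripped by its knob and raised well clear. The blue pad beneath is at about crop (205,330), and there is still room to lift.

Call:
jog_arm([
  [0,0,0.004],
  [0,0,0.004],
  [0,0,0.003],
  [0,0,0.0],
  [0,0,0.0],
], hand=[0.0,0.0,0.0,0.0,0.0], yaw=[0,0,0,0,0])

```text
time_s: 5.25
position: [0.6474, 0.1722, 0.132]
tool_rot: [[-0.936, -0.351, 0.0], [-0.351, 0.936, -0.0], [0.0, -0.0, -1.0]]
ft_force: [7.0, -3.7, -4.6]
grip_width: 0.0194
gripper_force: 59.1
```

```bash
python3 - <<'E'
from h import *
print(ray('scene',(270+205/6.667,140+330/6.667),.016))
E
```

```text
[0.64826974 0.17118968 0.016     ]
```

Call:
jog_arm([
  [0,0,0.003],
  [0,0,0.0],
  [0,0,0.0],
  [0,0,0.0],
  [0,0,0.0],
], hand=[0.0,0.0,0.0,0.0,0.0], yaw=[0,0,0,0,0])

```text
time_s: 5.88
position: [0.6473, 0.1722, 0.1337]
tool_rot: [[-0.936, -0.351, -0.001], [-0.351, 0.936, -0.0], [0.001, -0.0, -1.0]]
ft_force: [10.6, -3.1, -12.2]
grip_width: 0.0194
gripper_force: 60.8
```

The cover is at its stop. Letting go, rising and moving over the pan's handle.

Call:
jog_arm([
  [0,0,0],
  [0,0,0],
  [0,0,0.03],
  [0,0,0.04],
  [-0.01,-0.03,0.02],
], hand=[0.05,0.05,0.05,0.05,0.05], yaw=[0,0,0,0,0])

```text
time_s: 6.5
position: [0.6369, 0.144, 0.2286]
tool_rot: [[-0.935, -0.354, 0.003], [-0.354, 0.935, 0.001], [-0.003, -0.0, -1.0]]
ft_force: [0.3, -0.1, -0.9]
grip_width: 0.05
gripper_force: 0.0
```

Call:
jog_arm([
  [-0.016,-0.045,0],
  [-0.016,-0.045,0],
  [-0.016,-0.045,0],
  [-0.016,-0.045,0],
  [-0.016,-0.045,0],
], hand=[0.05,0.05,0.05,0.05,0.05], yaw=[-0.086,-0.086,-0.086,-0.086,-0.086])

```text
time_s: 7.12
position: [0.556, -0.0833, 0.2266]
tool_rot: [[-0.997, 0.073, 0.0], [0.073, 0.997, 0.001], [-0.0, 0.001, -1.0]]
ft_force: [0.7, -0.8, 0.4]
grip_width: 0.0496
gripper_force: 0.0
```

Call:
jog_arm([
  [-0.016,-0.045,0],
  [-0.016,-0.045,0],
  [-0.008,-0.02,-0.02],
  [0,0,0],
  [0,0,0],
], hand=[0.05,0.05,0.05,0.05,0.05], yaw=[0,0,0,0,0])

```text
time_s: 7.75
position: [0.5172, -0.1917, 0.2069]
tool_rot: [[-0.998, 0.07, 0.001], [0.07, 0.998, 0.0], [-0.001, 0.0, -1.0]]
ft_force: [-0.3, 0.1, -0.2]
grip_width: 0.05
gripper_force: 0.0
```

```bash
python3 - <<'E'
from h import *
import pickle
o=env.observe();w=env.get_image('wrist');pickle.dump(o,open('o2.p','wb'))
save('w2',cv2.resize(w,(800,600)));print(o['position'],np.degrees(np.arctan2(o['tool_rot'][1][0],o['tool_rot'][0][0])))
E
```

```text
[ 0.51722579 -0.19166146  0.20693983] 175.9809942832788
```

View pics/w2.png

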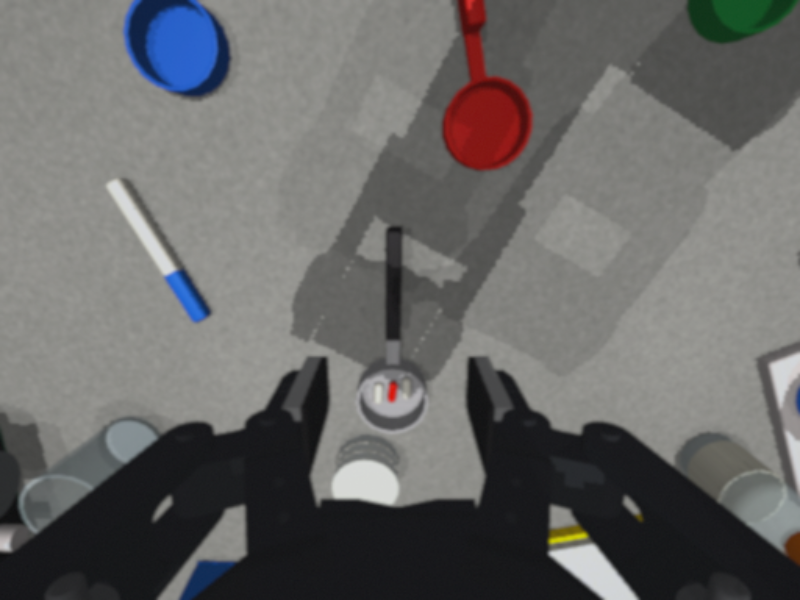

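The wrist view (800x600) shows the grip's top edge from (395,229) to (393,339), the bowl rim centred near (392,397) with the three bars in it, and the dishes beyond at (365,480).

```bash
python3 - <<'E'
from h import *
import pickle
o=pickle.load(open('o2.p','rb'));k=1.5625
a,b,c=[ray('wrist',(u/k,v/k),z,o) for u,v,z in((395,229,.034),(393,339,.034),(392,397,.024))]
d=b-a;print(a,b,c,np.degrees(np.arctan2(d[1],d[0])),np.linalg.norm(d))
d=c-(a+b)/2;print(np.degrees(np.arctan2(d[1],d[0])),np.linalg.norm(d[:2]))
E
```

```text
[ 0.48475796 -0.19029364  0.034     ] [ 0.56731724 -0.1977752   0.034     ] [ 0.62226322 -0.20271679  0.024     ] -5.178027050446463 0.08289757632739303
-5.155797943257589 0.09661652833137443
```

Call:
jog_arm([
  [0.0035,-0.002,-0.05],
  [0,0,-0.05],
  [0,0,-0.05],
  [0,0,-0.032],
  [0,0,0],
], hand=[0.05,0.05,0.05,0.05,0.05], yaw=[-0.02,0,0,0,0])

```text
time_s: 8.43
position: [0.5201, -0.1932, 0.0232]
tool_rot: [[-0.996, 0.089, -0.003], [0.089, 0.996, 0.002], [0.003, 0.002, -1.0]]
ft_force: [-0.3, -0.8, -0.2]
grip_width: 0.0498
gripper_force: 0.0
```

Call:
jog_arm([
  [0,0,0],
  [0,0,0],
  [0,0,0],
  [0,0,0],
  [0,0,0],
], hand=[0.03,0.02,0.0,0.0,0.0], yaw=[0,0,0,0,0], grip_force=80)

```text
time_s: 9.05
position: [0.5208, -0.1946, 0.0253]
tool_rot: [[-0.996, 0.091, 0.002], [0.091, 0.996, -0.001], [-0.002, -0.001, -1.0]]
ft_force: [-1.4, 1.7, 6.9]
grip_width: 0.0106
gripper_force: 79.4
```

Call:
jog_arm([
  [0,0,0.005],
  [0,0,0.01],
  [0,0,0.015],
  [0,0,0.015],
  [0,0,0.01],
], hand=[0.0,0.0,0.0,0.0,0.0], yaw=[0,0,0,0,0])

```text
time_s: 9.68
position: [0.5206, -0.1946, 0.0807]
tool_rot: [[-0.996, 0.091, 0.001], [0.091, 0.996, -0.001], [-0.001, -0.001, -1.0]]
ft_force: [-0.4, -0.3, -2.0]
grip_width: 0.0107
gripper_force: 78.3
```

```bash
python3 - <<'E'
from h import *
import pickle
o=env.observe();w=env.get_image('wrist');pickle.dump(o,open('o3.p','wb'))
save('w3',cv2.resize(w[90:330,130:390],(650,600),interpolation=cv2.INTER_CUBIC));print(o['position'],o['ft_force'],o['grip_width'])
E
```

```text
[ 0.52055829 -0.19458228  0.0807245 ] [-0.44479342 -0.30760731 -1.99127328] 0.010736536147356245
```

View pics/w3.png

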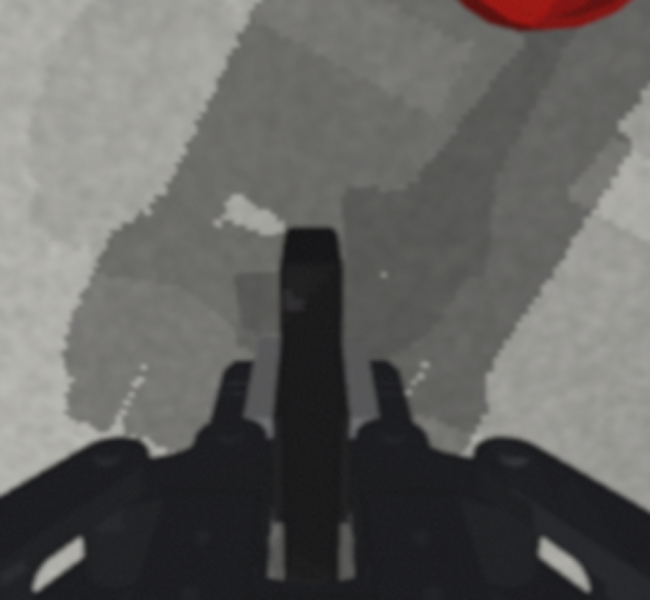

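The wrist view shows the grip held centrally between the pads, from crop (312,262) downward, straight along the tool axis. Next is the carry with gentle ramps.

Call:
jog_arm([
  [-0.001,0.006,0],
  [-0.002,0.012,0],
  [-0.002,0.014,0],
  [-0.002,0.014,0],
  [-0.002,0.014,0],
], hand=[0.0,0.0,0.0,0.0,0.0], yaw=[0.03,0.06,0.07,0.07,0.07])

```text
time_s: 10.35
position: [0.5108, -0.1335, 0.0787]
tool_rot: [[-0.977, -0.211, -0.001], [-0.211, 0.977, 0.001], [0.001, 0.001, -1.0]]
ft_force: [-0.2, -0.5, -2.1]
grip_width: 0.0105
gripper_force: 78.3
```

Call:
jog_arm([
  [-0.002,0.014,0],
  [-0.002,0.014,0],
  [-0.002,0.014,0],
  [-0.002,0.014,0],
  [-0.002,0.014,0],
], hand=[0.0,0.0,0.0,0.0,0.0], yaw=[0.07,0.07,0.07,0.07,0.07])

```text
time_s: 10.98
position: [0.5008, -0.0635, 0.0788]
tool_rot: [[-0.846, -0.534, -0.001], [-0.534, 0.846, 0.0], [0.001, 0.001, -1.0]]
ft_force: [-0.4, -1.0, -1.9]
grip_width: 0.0107
gripper_force: 78.3
```

Call:
jog_arm([
  [-0.002,0.014,0],
  [-0.001,0.014,0],
  [-0.001,0.014,-0.005],
  [-0.001,0.01,-0.01],
  [0,0.006,-0.008],
], hand=[0.0,0.0,0.0,0.0,0.0], yaw=[0.07,0.07,0.07,0.06,0.043])

```text
time_s: 11.6
position: [0.4958, -0.0057, 0.0556]
tool_rot: [[-0.641, -0.768, -0.001], [-0.768, 0.641, 0.0], [0.001, 0.001, -1.0]]
ft_force: [-0.1, -0.1, -1.5]
grip_width: 0.0107
gripper_force: 78.3
```

```bash
python3 - <<'E'
from h import *
o=env.observe();print(o['position'],np.degrees(np.arctan2(o['tool_rot'][1][0],o['tool_rot'][0][0])),o['ft_force'])
R=np.array(o['tool_rot']);b=np.array(o['position'])-.104*R[:,0];print('bowl',b)
s=env.get_image('scene');t=env.get_image('top')
u=proj('scene',[b[0],b[1],o['position'][2]-.0013]);print('rim pred scene',u,'pad',proj('scene',[.6475,.172,.016]))
a=cv2.resize(s[130:270,190:350],(640,560),interpolation=cv2.INTER_CUBIC);save('s4',a)
print((u-[190,130])*4)
E
```

```text
[ 0.4958434  -0.00569066  0.05558089] -129.84848132177552 [-0.13142887 -0.13217828 -1.53083672]
bowl [0.56248239 0.07415446 0.05552674]
rim pred scene [262.56413074 189.19010897] pad [300.61733559 189.27709201]
[290.25652295 236.76043587]
```

View pics/s4.png

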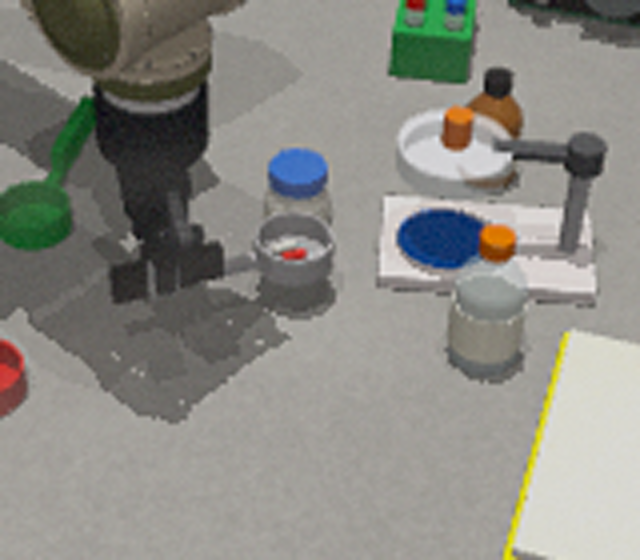

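The scene crop shows the pan level at (296,238) with its bars in, and the jar behind it clear. The cover is raised and the pad is at (442,238), as predicted. The bowl reaches about 2–4 mm farther than I assumed, so I'll use 106 mm.

Call:
jog_arm([
  [0.0042,0.0048,0],
  [0.0084,0.0096,0],
  [0.0092,0.0106,0],
  [0.01,0.0116,0],
  [0.01,0.0116,0],
], hand=[0.0,0.0,0.0,0.0,0.0], yaw=[0,0,0,0,0])

```text
time_s: 12.32
position: [0.5389, 0.0427, 0.0563]
tool_rot: [[-0.643, -0.766, 0.0], [-0.766, 0.643, 0.0], [-0.0, -0.0, -1.0]]
ft_force: [-0.9, -0.5, -1.4]
grip_width: 0.0105
gripper_force: 78.3
```

Call:
jog_arm([
  [0.01,0.0116,0],
  [0.01,0.0116,0],
  [0.01,0.0116,0],
  [0.0075,0.0087,0],
  [0.0044,0.0047,0],
], hand=[0.0,0.0,0.0,0.0,0.0], yaw=[0,0,0,0,0])

```text
time_s: 12.95
position: [0.5804, 0.0905, 0.0562]
tool_rot: [[-0.643, -0.766, -0.0], [-0.766, 0.643, -0.0], [0.0, 0.0, -1.0]]
ft_force: [-0.0, -1.2, -2.4]
grip_width: 0.0107
gripper_force: 78.3
```

```bash
python3 - <<'E'
from h import *
o=env.observe();print(o['position'],o['ft_force'])
R=np.array(o['tool_rot']);b=np.array(o['position'])-.106*R[:,0];print('bowl',b)
s=env.get_image('scene')
u=proj('scene',[b[0],b[1],o['position'][2]-.0013]);p=proj('scene',[.6475,.172,.016])
a=cv2.resize(s[140:230,260:350],(600,600),interpolation=cv2.INTER_CUBIC);save('s5',a)
print((u-[260,140])*6.667,(p-[260,140])*6.667)
E
```

```text
[0.58043739 0.09051885 0.05624064] [-0.03136435 -1.19328644 -2.41189268]
bowl [0.64858163 0.17171222 0.05623468]
[280.51039071 264.22053318] [270.7957764  328.53037243]
```

View pics/s5.png

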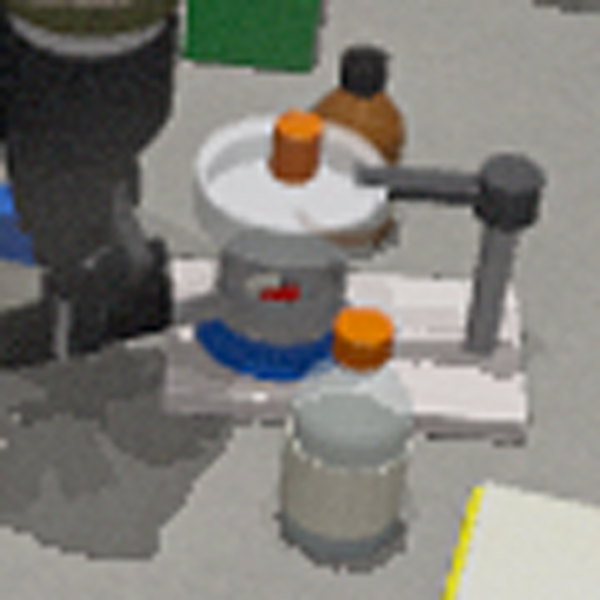

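The crop shows the bowl under the cover, spanning x 218–347 (centre about 282 against 280 predicted), with the bars inside. Lowering gently.

Call:
jog_arm([
  [-0.001,-0.001,-0.003],
  [0,0,-0.004],
  [0,0,-0.003],
  [0,0,-0.002],
  [0,0,0],
], hand=[0.0,0.0,0.0,0.0,0.0], yaw=[0,0,0,0,0])

```text
time_s: 13.62
position: [0.579, 0.0889, 0.0442]
tool_rot: [[-0.643, -0.766, -0.0], [-0.766, 0.643, 0.0], [0.0, 0.0, -1.0]]
ft_force: [-1.0, -0.1, -2.0]
grip_width: 0.0107
gripper_force: 78.3
```

Call:
jog_arm([
  [0,0,-0.001],
  [0,0,-0.001],
  [0,0,0],
  [0,0,0],
  [0,0,0],
], hand=[0.0,0.0,0.0,0.0,0.0], yaw=[0,0,0,0,0])

```text
time_s: 14.25
position: [0.5791, 0.089, 0.0423]
tool_rot: [[-0.643, -0.766, 0.0], [-0.766, 0.643, -0.0], [-0.0, -0.0, -1.0]]
ft_force: [0.4, -0.1, -2.9]
grip_width: 0.0108
gripper_force: 78.3
```

Call:
jog_arm([
  [0,0,-0.001],
  [0,0,-0.001],
  [0,0,0],
  [0,0,0],
  [0,0,0],
], hand=[0.0,0.0,0.0,0.0,0.0], yaw=[0,0,0,0,0])

```text
time_s: 14.88
position: [0.5791, 0.089, 0.0404]
tool_rot: [[-0.643, -0.766, 0.0], [-0.766, 0.643, -0.0], [-0.0, -0.0, -1.0]]
ft_force: [-0.5, -0.7, -0.6]
grip_width: 0.0105
gripper_force: 78.4
```

Call:
jog_arm([
  [0,0,-0.001],
  [0,0,0],
  [0,0,0],
  [0,0,0],
  [0,0,0],
], hand=[0.0,0.0,0.0,0.0,0.0], yaw=[0,0,0,0,0])

```text
time_s: 15.5
position: [0.5791, 0.0889, 0.0396]
tool_rot: [[-0.643, -0.766, 0.0], [-0.766, 0.643, -0.0], [-0.0, -0.0, -1.0]]
ft_force: [-2.5, -2.1, 5.7]
grip_width: 0.0105
gripper_force: 79.3
```

The bowl is in contact (5.7 N upward). Letting go and rising straight up.

Call:
jog_arm([
  [0,0,0],
  [0,0,0],
  [0,0,0],
  [0,0,0],
  [0,0,0],
], hand=[0.015,0.025,0.04,0.04,0.04], yaw=[0,0,0,0,0])

```text
time_s: 16.12
position: [0.5791, 0.089, 0.0393]
tool_rot: [[-0.643, -0.766, -0.0], [-0.766, 0.643, 0.0], [0.0, 0.0, -1.0]]
ft_force: [-0.2, -0.1, -0.3]
grip_width: 0.04
gripper_force: 0.0
```

Call:
jog_arm([
  [0,0,0.01],
  [0,0,0.03],
  [0,0,0.05],
  [0,0,0.05],
  [0,0,0.05],
], hand=[0.04,0.04,0.04,0.04,0.04], yaw=[0,0,0,0,0])

```text
time_s: 16.75
position: [0.5787, 0.089, 0.2318]
tool_rot: [[-0.643, -0.766, 0.001], [-0.766, 0.643, -0.0], [-0.001, -0.001, -1.0]]
ft_force: [1.3, -1.0, 0.4]
grip_width: 0.0399
gripper_force: 0.0
```

```bash
python3 - <<'E'
from h import *
o=env.observe();w=env.get_image('wrist');s=env.get_image('scene');print(o['position'],np.degrees(np.arctan2(o['tool_rot'][1][0],o['tool_rot'][0][0])))
# black grip in wrist: predicted ends (bowl at pad, yaw 50)
d=np.array([np.cos(np.radians(50)),np.sin(np.radians(50)),0]);P=np.array([.6475,.172,.0155])
for r in(58,142):print('pred grip end',r,proj('wrist',P-d*r/1000+[0,0,.034],o))
g=w.max(2)
L=proj('wrist',P-d*.1+[0,0,.034],o).astype(int)
m=((g<45)*255).astype(np.uint8)
n,l,st,c=cv2.connectedComponentsWithStats(m)
for i in range(1,n):
    if st[i,4]>150: print(st[i],c[i])
# scene: pan bowl grey columns along a row; red bar; blue pad
hsv=cv2.cvtColor(s,cv2.COLOR_RGB2HSV)
blue=(hsv[...,0]>105)&(hsv[...,0]<130)&(hsv[...,1]>150); red=((hsv[...,0]<6)|(hsv[...,0]>174))&(hsv[...,1]>150)
sub=np.s_[160:215,280:325]
for nm,mm in(('blue',blue),('red',red)):
    y,x=np.nonzero(mm[sub]); print(nm,len(x),x.min()+280 if len(x) else 0,x.max()+280 if len(x) else 0,(y.min()+160,y.max()+160) if len(y) else 0)
print('pred bowl rim l/r',proj('scene',P+[0,0,.024]),'pad',proj('scene',P))
for r in range(186,200,2):print(r,s[r,284:322].sum(1)//3)
E
```

```text
[0.57872514 0.08897834 0.23184962] -130.0293493611055
pred grip end 58 [254.6266353  213.23316169]
pred grip end 142 [254.58364073 143.57785395]
[250 159   9  52 385] [253.92727273 185.97662338]
[    0   228   512   156 39129] [253.85098009 332.86733625]
blue 15 290 304 (np.int64(186), np.int64(196))
red 11 281 303 (np.int64(187), np.int64(193))
pred bowl rim l/r [301.31289377 183.41422209] pad [300.6027357  189.40015473]
186 [ 62 158 190 186 188 188  74  61  77  88  92 104 128 129 131 131 126  70
  69  87  93  91  92  93  83  83  91 118 130 150 149 149 161 184 200 198
 198 198]
188 [ 54 153 192 175 178 148  85  88  82  86  83  90 101  86  58  56  47  48
  42  68  79  92  86  97  94  96 105 116 113 111 113 112 112 112 148 203
 196 194]
190 [ 42 109 103  97  90  89  92  94  94  88  88  88  94  94  99  90  94  97
  91  97  94  98  94  91  92  90  63  91 114 110 115 112 114 113 117 179
 207 207]
192 [ 48  97  93  92 104 100  97  66  69  88  86  84  94  93  92  98  92  97
  90  93  93  97  92  90  89  75  56  58  58  75  65  68  65  61  87 143
 138 135]
194 [124 118 114 114 119 117 119 112  97  67  55  74  90  97  96 100  92 101
  99  98  91  98  91 100 112 116  84  89  61  61  64  59  57 108 199 210
 207 202]
196 [ 96 137 131 131 131 129 129 116 113 114 111 111 103  98  68  56  58  72
  73  66  71  95 135 140 164 164 169 170 166 161 156 161 194 194 187 189
 211 209]
198 [126 171 167 164 136 131 130 127 128 125 130 128 132 132 128 128 136 155
 156 157 155 163 165 165 181 179 177 181 183 198 199 196 194 191 189 184
 185 197]
```

The grip and bowl sit within about 3 mm of the intended pose in both views, and the cover is still raised. Moving over the knob with the fingers shut to press it down.

Call:
jog_arm([
  [0.023,0.028,0],
  [0.023,0.028,0],
  [0.0225,0.0265,0],
  [0,0,-0.03],
  [0,0,-0.03],
], hand=[0.0,0.0,0.0,0.0,0.0], yaw=[0,0,0,0,0])

```text
time_s: 17.48
position: [0.6474, 0.1719, 0.1684]
tool_rot: [[-0.643, -0.766, 0.0], [-0.766, 0.643, -0.0], [0.0, -0.0, -1.0]]
ft_force: [1.0, 0.1, 0.2]
grip_width: -0.0
gripper_force: 0.0
```

Call:
jog_arm([
  [0,0,-0.008],
  [0,0,-0.005],
  [0,0,-0.005],
  [0,0,-0.003],
  [0,0,0],
], hand=[0.0,0.0,0.0,0.0,0.0], yaw=[0,0,0,0,0])

```text
time_s: 18.1
position: [0.6477, 0.1714, 0.1487]
tool_rot: [[-0.643, -0.766, 0.001], [-0.766, 0.643, 0.0], [-0.0, -0.0, -1.0]]
ft_force: [0.0, 0.7, -0.3]
grip_width: 0.0003
gripper_force: 0.0
```

Call:
jog_arm([
  [0,0,-0.003],
  [0,0,-0.003],
  [0,0,-0.003],
  [0,0,-0.003],
  [0,0,-0.003],
], hand=[0.0,0.0,0.0,0.0,0.0], yaw=[0,0,0,0,0])

```text
time_s: 18.73
position: [0.6477, 0.1715, 0.1332]
tool_rot: [[-0.643, -0.766, 0.0], [-0.766, 0.643, 0.0], [-0.0, -0.0, -1.0]]
ft_force: [0.3, -1.1, 5.3]
grip_width: 0.0001
gripper_force: 2.3
```

Call:
jog_arm([
  [0,0,-0.003],
  [0,0,-0.003],
  [0,0,-0.003],
  [0,0,-0.003],
  [0,0,-0.003],
], hand=[0.0,0.0,0.0,0.0,0.0], yaw=[0,0,0,0,0])

```text
time_s: 19.35
position: [0.6477, 0.1715, 0.1182]
tool_rot: [[-0.643, -0.766, 0.0], [-0.766, 0.643, 0.0], [-0.0, -0.0, -1.0]]
ft_force: [1.2, 0.3, 4.4]
grip_width: -0.0001
gripper_force: 2.3
```

Call:
jog_arm([
  [0,0,-0.003],
  [0,0,-0.003],
  [0,0,-0.003],
  [0,0,-0.003],
  [0,0,0],
], hand=[0.0,0.0,0.0,0.0,0.0], yaw=[0,0,0,0,0])

```text
time_s: 19.98
position: [0.6473, 0.1715, 0.1057]
tool_rot: [[-0.643, -0.766, -0.001], [-0.766, 0.643, -0.0], [0.001, 0.001, -1.0]]
ft_force: [0.8, 0.1, 2.4]
grip_width: 0.0001
gripper_force: 0.9
```

Call:
jog_arm([
  [0,0,-0.002],
  [0,0,-0.002],
  [0,0,-0.002],
  [0,0,0],
  [0,0,0],
], hand=[0.0,0.0,0.0,0.0,0.0], yaw=[0,0,0,0,0])

```text
time_s: 20.6
position: [0.6473, 0.1714, 0.0999]
tool_rot: [[-0.643, -0.766, -0.001], [-0.766, 0.643, -0.0], [0.001, 0.001, -1.0]]
ft_force: [-0.5, -0.8, 1.6]
grip_width: -0.0005
gripper_force: 0.5
```

Call:
jog_arm([
  [0,0,-0.002],
  [0,0,-0.001],
  [0,0,-0.001],
  [0,0,-0.001],
  [0,0,0],
], hand=[0.0,0.0,0.0,0.0,0.0], yaw=[0,0,0,0,0])

```text
time_s: 21.22
position: [0.6475, 0.1714, 0.0989]
tool_rot: [[-0.643, -0.766, 0.002], [-0.766, 0.643, -0.0], [-0.001, -0.002, -1.0]]
ft_force: [-10.8, -2.6, 25.2]
grip_width: -0.0
gripper_force: 12.6
```

The cover has hit a hard stop (25 N) with the knob top at about 0.082 m, which is the expected home height. Withdrawing and checking by numbers.

Call:
jog_arm([
  [0,0,0.006],
  [0,0,0.03],
  [0,0,0.05],
  [-0.04,-0.03,0.03],
  [-0.05,-0.03,0],
], hand=[0.0,0.0,0.0,0.0,0.0], yaw=[0,0,0,0,0])

```text
time_s: 21.85
position: [0.5575, 0.1108, 0.2129]
tool_rot: [[-0.643, -0.766, 0.004], [-0.766, 0.643, -0.0], [-0.003, -0.003, -1.0]]
ft_force: [0.9, -0.8, -0.3]
grip_width: -0.0002
gripper_force: 0.0
```

Call:
jog_arm([
  [-0.05,-0.05,0],
  [-0.03,-0.05,0],
  [0,-0.05,0],
  [0,0,0],
  [0,0,0],
], hand=[0.0,0.0,0.0,0.0,0.0], yaw=[0,0,0,0,0])

```text
time_s: 22.48
position: [0.4833, -0.0324, 0.211]
tool_rot: [[-0.643, -0.766, -0.001], [-0.766, 0.643, 0.001], [-0.0, 0.001, -1.0]]
ft_force: [0.1, 0.7, -0.2]
grip_width: -0.0
gripper_force: 0.0
```

```bash
python3 - <<'E'
from h import *
o=env.observe();s=env.get_image('scene');t=env.get_image('top');print(o['time_s'],o['position'],o['ft_force'])
def orange(im,box):
    h=cv2.cvtColor(im,cv2.COLOR_RGB2HSV)[box[1]:box[3],box[0]:box[2]]
    m=((h[...,0]<16)&(h[...,0]>3)&(h[...,1]>170)).astype(np.uint8)
    n,l,st,c=cv2.connectedComponentsWithStats(m)
    return [(st[i]+[box[0],box[1],0,0,0],c[i]+box[:2]) for i in range(1,n) if st[i,4]>6]
for im,b in((np.load('s.npy'),(285,140,340,215)),(s,(285,140,340,215))):print(orange(im,b))
for nm,v in(('scene knob axis mid at home',.082-.014),('raised 3',.085-.014),('13',.095-.014)):print(nm,proj('scene',[.6473,.172,v]))
# grip in top view: dark blob
h=t.max(2)[140:215,190:260];m=(h<55).astype(np.uint8)
n,l,st,c=cv2.connectedComponentsWithStats(m)
for i in range(1,n):
    if st[i,4]>15:print(st[i]+[190,140,0,0,0],c[i]+[190,140])
d=np.array([.643,.766,0]);print('pred grip centre top',proj('top',np.array([.6475,.172,.0495])-.1*d))
E
```

```text
22.475 [ 0.48328869 -0.03237512  0.21099053] [ 0.10940786  0.65655422 -0.23716006]
[(array([307, 154,   7,   4,   9]), array([310.22222222, 155.55555556])), (array([307, 154,  13,   9,  42]), array([314.5952381 , 158.73809524])), (array([300, 167,   7,  10,  56]), array([302.57142857, 171.33928571])), (array([310, 188,   9,   7,  31]), array([313.48387097, 191.96774194]))]
[(array([309, 154,  10,   9,  41]), array([314.34146341, 158.58536585])), (array([299, 171,   7,  10,  48]), array([302.16666667, 175.77083333])), (array([310, 187,   9,   8,  33]), array([313.18181818, 191.84848485]))]
scene knob axis mid at home [302.12036344 176.07113109]
raised 3 [302.21338172 175.28614625]
13 [302.52578955 172.64972452]
[227 178  16  14  38] [234.71052632 184.55263158]
pred grip centre top [234.0817149  182.50895988]
```

The knob height matches home. The top view hints that the pan may be a few mm short, so I'll measure it again from the intensity profile along the handle.

```bash
python3 - <<'E'
from h import *
t=env.get_image('top').astype(np.float32).mean(2);s=env.get_image('scene').astype(np.float32).mean(2)
P=np.array([.6475,.172,.0145]);d=np.array([.643,.766,0]);n=np.array([-.766,.643,0])
R=np.arange(40,166,4)
for nm,im in(('top',t),('scene',s)):
    p=np.array([proj(nm,P-d*r/1000+[0,0,.034]) for r in R],np.float32)
    v=cv2.remap(im,p[None,:,0],p[None,:,1],cv2.INTER_LINEAR)[0]
    print(nm,[(int(r),int(x)) for r,x in zip(R,v)])
    for r0 in(80,110,130):
        L=np.arange(-30,31,3);p=np.array([proj(nm,P-d*r0/1000+n*l/1000+[0,0,.034]) for l in L],np.float32)
        print(r0,[(int(l),int(x)) for l,x in zip(L,cv2.remap(im,p[None,:,0],p[None,:,1],cv2.INTER_LINEAR)[0])])
E
```

```text
top [(40, 129), (44, 123), (48, 140), (52, 149), (56, 142), (60, 115), (64, 87), (68, 68), (72, 57), (76, 53), (80, 55), (84, 53), (88, 55), (92, 55), (96, 53), (100, 53), (104, 55), (108, 53), (112, 56), (116, 58), (120, 56), (124, 56), (128, 56), (132, 53), (136, 53), (140, 54), (144, 72), (148, 95), (152, 116), (156, 131), (160, 137), (164, 137)]
80 [(-30, 119), (-27, 121), (-24, 119), (-21, 120), (-18, 119), (-15, 117), (-12, 116), (-9, 107), (-6, 92), (-3, 73), (0, 55), (3, 45), (6, 48), (9, 60), (12, 80), (15, 100), (18, 112), (21, 116), (24, 116), (27, 116), (30, 115)]
110 [(-30, 121), (-27, 121), (-24, 119), (-21, 118), (-18, 120), (-15, 120), (-12, 119), (-9, 111), (-6, 96), (-3, 74), (0, 53), (3, 46), (6, 49), (9, 61), (12, 83), (15, 96), (18, 103), (21, 105), (24, 104), (27, 105), (30, 106)]
130 [(-30, 88), (-27, 97), (-24, 106), (-21, 112), (-18, 114), (-15, 118), (-12, 118), (-9, 112), (-6, 97), (-3, 76), (0, 54), (3, 44), (6, 44), (9, 62), (12, 82), (15, 94), (18, 103), (21, 107), (24, 106), (27, 105), (30, 105)]
scene [(40, 128), (44, 142), (48, 182), (52, 214), (56, 1
[... 273 characters left out ...]
(160, 148), (164, 147)]
80 [(-30, 46), (-27, 20), (-24, 23), (-21, 21), (-18, 21), (-15, 25), (-12, 30), (-9, 35), (-6, 36), (-3, 40), (0, 41), (3, 67), (6, 108), (9, 142), (12, 162), (15, 157), (18, 156), (21, 155), (24, 157), (27, 158), (30, 155)]
110 [(-30, 64), (-27, 26), (-24, 30), (-21, 33), (-18, 32), (-15, 36), (-12, 38), (-9, 40), (-6, 42), (-3, 48), (0, 52), (3, 56), (6, 73), (9, 105), (12, 125), (15, 126), (18, 126), (21, 136), (24, 143), (27, 132), (30, 128)]
130 [(-30, 51), (-27, 28), (-24, 33), (-21, 36), (-18, 38), (-15, 40), (-12, 41), (-9, 45), (-6, 49), (-3, 53), (0, 58), (3, 64), (6, 79), (9, 92), (12, 100), (15, 118), (18, 121), (21, 127), (24, 126), (27, 124), (30, 123)]
```

The grip spans 61–146 mm from the pad centre, against 58–142 ideal. The bowl is therefore about 4 mm off centre, inside the 10 mm limit. Handing in.

```bash
python3 -c "
from rig import env
print(env.close_job())"
```

```text
the job is handed in; nothing more can be done
None
```

I lifted the cover, set the pan on the pad about 4 mm off centre, let it go, pressed the cover down to its stop and handed the job in at about 23 s; no verdict came back, and I did not re-check the bars or bystanders after the cover closed.

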